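Hang a mint basket on the display rail with an S-hook

ROBOT

A 6-joint arm with a two-finger parallel gripper is mounted at the origin on the work surface. World frame = base frame: x ahead of the robot, y to its left, z up, the work surface at z = 0. Lengths are in m, angles in rad, forces in N, time in s.
With the tool pointing down it reaches from about 0.35 to 0.8 m from the base axis. Payload 7.3 kg.
Tool frame: the origin (TCP) lies between the finger pads; the fingertips stand 25 mm ahead of it and the grasp point (between the pads) lies 6 mm ahead of it (r.tip_extent is the distance from the TCP to the fingertips, in m); z points along the fingers, y is the direction in which the jaws open and shut (so a half turn about z gives the same grasp; the last joint's range is limited). The gripper opens to 85 mm and grips with 20 to 120 N. Pads are 22 mm wide; open, the fingers measure 114 mm over their backs; the gripper's body (76 mm by 85 mm) begins 54 mm behind the grasp point. The pads swing forward as they close: fully open they stand 13 mm farther back than shut.
Start: joints at [1.108, 0.342, 1.524, -0, 1.275, -0.146], TCP at [0.164, 0.499, 0.222] pointing down, gripper open.
Joint ranges: [-2.53, 2.53], [-0.77, 2.02], [0.04, 2.7], [-1, 4.14], [0.28, 2.66], [-3.11, 3.11]. Speed limits (rad/s): [2.57, 2.57, 3.14, 3.14, 3.14, 3.14].

INTERFACE

Orientations are given as a unit quaternion [x, y, z, w].
In Python, from workcell import r, command_gripper, optics gives the robot as it stands. The module is installed in compiled form; this text tells all that it offers. Calls block until the motion is done:
- r.reach(position, orientation): joint-space move of the TCP to a pose.
- r.move_straight(position, orientation=None, speed=0.15, max_force=None): straight line of the TCP; orientation=None keeps the orientation; speed is the mean speed in m/s. With max_force (N) it stops when the force on the tool has changed by that much, and returns True; else False.
- r.movej(angles): joint-space move.
- command_gripper(opening, force=None): finger opening in m; force is the grip in N (None keeps the last); returns when the fingers have stopped.
- r.hold(seconds).
- r.solve_ik(position, orientation): joint angles nearest the present ones, or None.
- r.read_state(): the state.
- optics.get_image(name): name is "scene" or "side" or "wrist"; returns (picture, depth): 420x560x3 uint8, red, green, blue; 420x560 float32, m along the optical axis (not along the pixel's ray), 0 where there is no reading.
- optics.camera_model(name): a dict with "K" (3x3 intrinsics, pixels), "R" (3x3) and "t" (3): a world point X has camera coordinates R X + t; the wrist camera has in their place "tool_from_camera" (4x4, takes a point from camera to tool coordinates, whose origin is the TCP and whose axes are the flange's). Camera axes: x right, y down, z forward; pixel columns grow to the right and rows downward; lengths in m; the calibration is good to about 2 mm. A picture is of the moment at which its call begins: read the wrist's pose just before it. camera_model takes no time and is no camera call.
A pose or a line that the arm cannot do raises r.PlanningError and nothing moves.
- r.finish_job(): hands the job in, once; it reports no verdict.
The state is a dict: "time_s": time; "joint_positions": joint angles; "dq": joint speeds; "tau": joint torques, N m; "eef_pos": TCP position; "eef_rot": TCP orientation; "contact_force": force on the tool from outside, world axes, zero at the start; "torque": the same for the moment, N m; "grip_width": finger opening in m.
Only numpy, scipy, OpenCV 4.12 (cv2) and the standard library are available. Lean on these libraries where they do the work, as an engineer would, in place of code of your own. Each camera call takes 0.05 s, during which the arm holds its last target.

TASK

Take the S-hook with the orange grip out of its wooden block, hook it over the upper bar of the display rail, between the two posts and with its lower curl towards the robot, and let go of it. Then hang the mint-green basket by its carrying bar in the hook's lower curl, so that it hangs free. Leave the white basket where it stands.

Things in the scene. Friction and masses are not known exactly. Their poses are not given: they have to be found in the camera images.
- rail_mid (a point): Middle of the rail's round upper bar, on its axis, 293 mm up. Fixed steel rail: bars along y, x level and away from the robot, z up. Bar 14 mm thick, 364 mm free between two posts (34 mm deep in x, 310 high, on low feet). A second 14 mm bar runs parallel 88 mm lower and 13 mm nearer the robot; the hook's shank leans on it, so the hook hangs upright.
- hook_orange_grip (a point): Centre of the orange grip (17 x 26 x 40 mm) of a steel S-hook, 90 g, 133 mm high, upright in the pocket of a wooden block (its back 75 high): grasp across y, lift 50 mm. z up, x to the upper curl's side (away from the robot, also on the rail). Upper curl: inner radius 22, centre x +28.5, z +9; opens down, free end at x +52, z -4. Hung: x -28.5, z -24 from rail_mid. Grey hook 140 mm off: unwanted.
- hook_orange_cup (a point): Centre of the same hook's lower curl (14.5 mm nearer the robot than the grip's centre and 77 below it; same axes): inner radius 17, strip 4 thick and 24 wide along y, opens up; inner bottom at z -17, underside -21. Free tip at x -20, its top at z +10. Shank on the other side at x +17 to +23, rising to the grip, whose underside is 57 mm above this point.
- basket_mint_grip (a point): Centre of the upright wooden fin (26 x 14 x 50 mm; grasp across y) at the front of the mint-green basket, 100 mm above its underside. z up, x from fin to basket. Basket box 90 x 106 x 55 mm high, 200 g, its centre at x +74. It balances under its carrying bar (axis at x +74, z +25) and swings freely about it.
- basket_mint_bar (a point): Middle of the mint basket's steel carrying bar, on its axis: round, 10 mm thick, along y, 125 mm above the basket's underside, 88 mm clear between its uprights. Same axes as basket_mint_grip, 74 mm beyond it and 25 mm above. Hung, it lies at the bottom of the curl, 12 mm below hook_orange_cup.
- basket_white: A white basket of the same shape, not to be used; origin at the centre of its underside, z up, x from its fin to the basket. It stands about 180 mm from the mint one; its carrying bar's top is 130 mm above the bench.
There are look-alikes about, which are no part of the job. Leave any black or blue look-alike of the part that bears basket_mint_grip alone. Leave any blue look-alike of the part that bears hook_orange_grip alone.

How it is judged:
By the outcome, as a careful person would: the job done as asked, in the order asked, and still so for the second after the job is handed in, with the robot touching nothing.
It also fails if it takes over 58 s, if anything falls off the work surface, if the arm or the gripper's body presses on something with over 40 N, if the wrist force passes 120 N, or if a joint passes its speed limit or range.

## Working session

There is one attempt and no reset: what is moved stays moved. The work goes in short steps, each a Python script; the robot and the scene stay as the last script left them, time stands still between calls to the robot, and variables do not carry over. Pictures are saved under pics/ and viewed, and the job is handed in when it is done.

```bash
mkdir -p pics
python3 - <<'E'
from workcell import r, command_gripper, optics
import cv2, numpy as np
for n in ["scene","side","wrist"]:
    s=r.read_state()
    p,d=optics.get_image(n); cv2.imwrite(f"pics/{n}0.png",p[:,:,::-1]); np.savez(f"pics/{n}0.npz",p=p,d=d)
    m=optics.camera_model(n); print(n,{k:np.round(v,3).tolist() for k,v in m.items()}, (d>0).mean())
print(s)
E
```

```text
scene {'K': [[446.68, 0.0, 279.79], [0.0, 446.68, 203.515], [0.0, 0.0, 1.0]], 'R': [[-0.351, 0.936, 0.002], [0.79, 0.297, -0.536], [-0.503, -0.186, -0.844]], 't': [0.206, -0.31, 1.543]} 0.9959098639455782
side {'K': [[387.309, 0.0, 276.574], [0.0, 387.309, 211.89], [0.0, 0.0, 1.0]], 'R': [[0.895, -0.447, 0.008], [-0.234, -0.485, -0.843], [0.38, 0.752, -0.539]], 't': [-0.478, 0.267, 0.899]} 0.9959736394557823
wrist {'K': [[337.659, 0.0, 277.146], [0.0, 337.659, 212.485], [0.0, 0.0, 1.0]], 'tool_from_camera': [[-0.001, -0.963, -0.269, 0.069], [1.0, -0.001, -0.0, 0.0], [-0.0, -0.269, 0.963, -0.153], [0.0, 0.0, 0.0, 1.0]]} 0.9959608843537415
{'time_s': 0.1, 'joint_positions': array([ 1.10799755e+00,  3.42642549e-01,  1.52490864e+00,  2.00361108e-05,
        1.27537588e+00, -1.45974543e-01]), 'dq': array([ 0.0008018 , -0.00014186, -0.00425093,  0.00043847, -0.00155104,
       -0.00098767]), 'tau': array([ 2.39196816e-03, -4.34445405e+01, -2.46488178e+01, -1.45866588e-04,
        4.73495718e-03,  2.92190327e-05]), 'eef_pos': array([0.16336402, 0.49856258, 0.22160539]), 'eef_rot': array([ 1.57753257e-01,  9.87478336e-01, -6.33663761e-04, -2.09108809e-04]), 'contact_force': array([-0.49817222,  0.0745316 ,  0.3063292 ]), 'torque': array([ 0.00291336, -0.000289  , -0.00973511]), 'grip_width': 0.08561292292486317}
```

View pics/scene0.png

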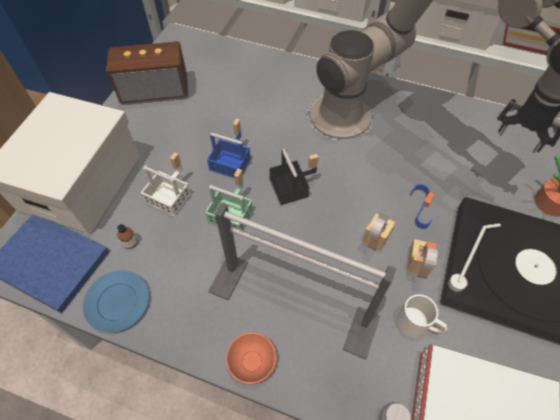

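View pics/side0.png

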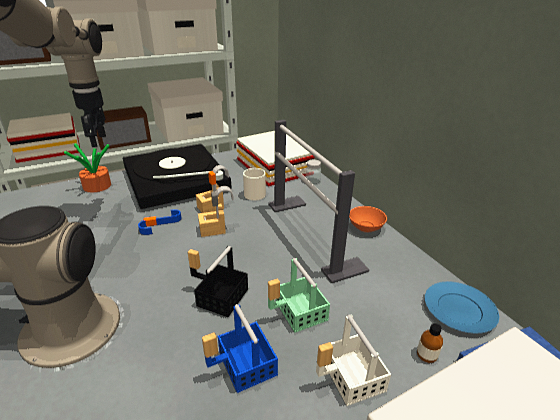

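View pics/wrist0.png

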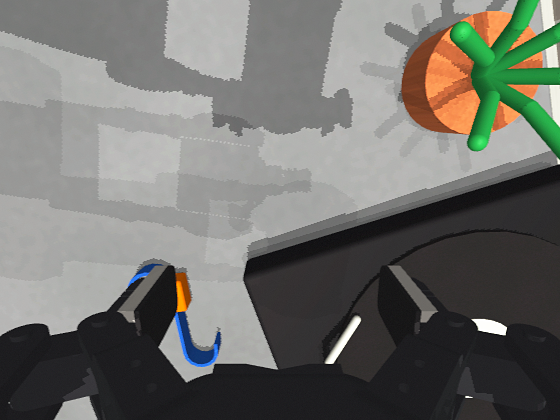

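The scene view shows the rail with posts near (228,240) and (378,300). The orange hook is in its block near (425,255), with the grey one at (378,232) and the blue decoy lying at (422,205). The mint basket is at (229,207) with its fin at (239,178), and white is at (166,190). In the side view mint is at (300,300) and the orange grip at (213,178). Next I'll measure from the depth.

```bash
cat > h.py <<'E'
import numpy as np, cv2
def cloud(d,m,pose=None):
    K=m["K"]; v,u=np.mgrid[:d.shape[0],:d.shape[1]]
    c=np.stack([(u-K[0,2])/K[0,0]*d,(v-K[1,2])/K[1,1]*d,d],-1)
    if "R" in m: return (c-m["t"])@m["R"]
    T=m["tool_from_camera"]; c=c@T[:3,:3].T+T[:3,3]
    from scipy.spatial.transform import Rotation as R
    return c@R.from_quat(pose[1]).as_matrix().T+pose[0]
E
python3 - <<'E'
from workcell import optics
from h import *
for n,boxes in [("scene",{"mint":(195,165,265,235),"white":(140,150,192,215),"hook":(405,235,445,280),"rail":(200,195,400,320)}),("side",{"mint":(262,250,335,335),"white":(312,310,392,405),"hook":(190,160,235,240),"rail":(270,115,370,280)})]:
    z=np.load(f"pics/{n}0.npz"); p,d=z["p"],z["d"]; W=cloud(d,optics.camera_model(n))
    hsv=cv2.cvtColor(p,cv2.COLOR_RGB2HSV)
    H,S,V=[hsv[...,i].astype(int) for i in range(3)]
    print(n,"table z",np.percentile(W[...,2],[30,50]))
    for k,(a,b,c,e) in boxes.items():
        w=W[b:e,a:c].reshape(-1,3); h=H[b:e,a:c].ravel(); s=S[b:e,a:c].ravel(); v=V[b:e,a:c].ravel()
        sub={}
        if k=="mint": sub={"green":(h>40)&(h<85)&(s>60)&(w[:,2]>.01),"fin":(h<25)&(s>90)&(w[:,2]>.06),"bar":(w[:,2]>.119)&(s<60)}
        if k=="white": sub={"fin":(h<25)&(s>110)&(w[:,2]>.06),"bar":(w[:,2]>.119)&(s<60)}
        if k=="hook": sub={"orange":(h<12)&(s>170)&(w[:,2]>.05),"top":(w[:,2]>.12)&(s<90)}
        if k=="rail": sub={"bar1":(w[:,2]>.283)&(s<60)&(v>110),"dark":(w[:,2]>.1)&(v<80)}
        for q,mk in sub.items():
            x=w[mk]
            if len(x)<3: print(n,k,q,len(x)); continue
            c=np.median(x,0); _,_,vt=np.linalg.svd(x-x.mean(0))
            print(n,k,q,len(x),"med",c.round(4),"lo",np.percentile(x,2,0).round(3),"hi",np.percentile(x,98,0).round(3),"dir",vt[0].round(3))
    o=[("mint",195,165,265,235),("hook",350,175,455,285)] if n=="scene" else [("mint",255,245,340,340),("hook",180,150,245,245)]
    cv2.imwrite(f"pics/crop_{n}.png",np.hstack([cv2.resize(p[b:e,a:c,::-1],(390,400),interpolation=2) for _,a,b,c,e in o]))
E
```

```text
scene table z [-0.00339221 -0.00038022]
scene mint green 0
scene mint fin 53 med [ 0.4404 -0.1826  0.1209] lo [ 0.426 -0.19   0.091] hi [ 0.449 -0.179  0.125] dir [ 0.414  0.071 -0.908]
scene mint bar 908 med [ 0.6605 -0.1042  0.2872] lo [ 0.506 -0.227  0.123] hi [1.093 0.187 1.136] dir [0.473 0.314 0.823]
scene white fin 0
scene white bar 141 med [ 0.5188 -0.3824  0.1262] lo [ 0.509 -0.438  0.12 ] hi [1.093 0.187 1.136] dir [-0.443 -0.446 -0.778]
scene hook orange 0
scene hook top 210 med [0.5167 0.3677 0.1418] lo [0.489 0.187 0.122] hi [1.093 0.38  1.136] dir [-0.497  0.155 -0.854]
scene rail bar1 1323 med [0.6712 0.1098 0.2976] lo [ 0.655 -0.107  0.29 ] hi [1.093 0.27  1.136] dir [-0.447 -0.134 -0.884]
scene rail dark 716 med [ 0.675  -0.1041  0.2095] lo [ 0.648 -0.115  0.105] hi [0.696 0.272 0.302] dir [0.081 0.996 0.03 ]
side table z [0.00025057 0.01127386]
side mint green 1496 med [ 0.5015 -0.2056  0.044 ] lo [ 0.423 -0.245  0.011] hi [ 0.548 -0.139  0.118] dir [-0.375 -0.726  0.577]
side mint fin 228 med [ 0.4295 -0.1939  0.1065] lo [ 0.418 -0.197  0.078] hi [ 0.443 -0.185  0.
[... 203 characters left out ...]
091] lo [ 0.428 -0.393  0.078] hi [ 0.452 -0.38   0.127] dir [-0.352 -0.442  0.825]
side white bar 346 med [ 0.5117 -0.4114  0.1294] lo [ 0.149 -0.76   0.121] hi [ 0.522 -0.344  0.713] dir [-0.467 -0.481  0.742]
side hook orange 46 med [0.4719 0.3552 0.1115] lo [0.464 0.348 0.058] hi [0.488 0.487 0.13 ] dir [-0.088 -0.903  0.42 ]
side hook top 205 med [0.4705 0.2263 0.142 ] lo [ 0.149 -0.76   0.123] hi [0.525 0.375 0.713] dir [ 0.268  0.855 -0.444]
side rail bar1 373 med [0.6616 0.0331 0.2993] lo [ 0.149 -0.76   0.291] hi [0.674 0.25  0.713] dir [-0.458 -0.81   0.367]
side rail dark 1606 med [ 0.6597 -0.1195  0.2181] lo [ 0.638 -0.124  0.105] hi [0.689 0.266 0.308] dir [-0.18  -0.97   0.161]
```

View pics/crop_scene.png

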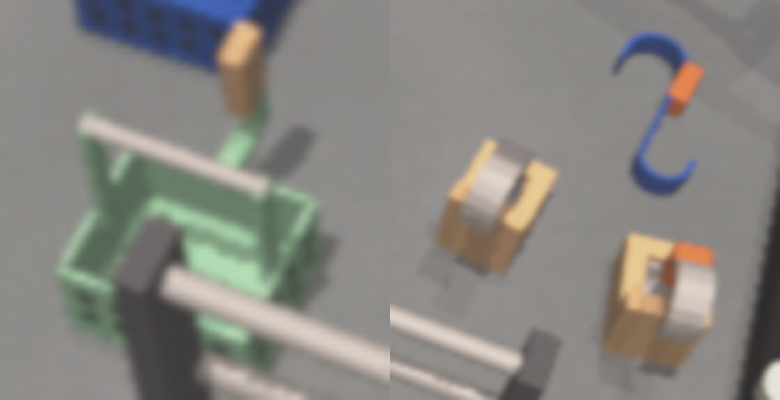

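View pics/crop_side.png

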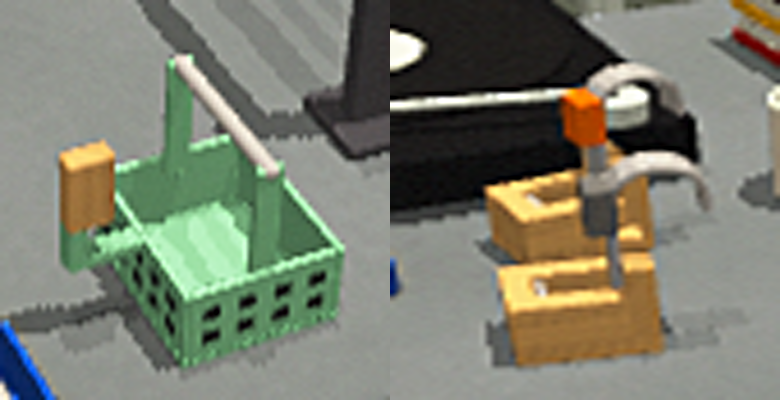

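```bash
cat >> h.py <<'E'
from scipy.optimize import least_squares
def fitcyl(P,r,level=True):
    # axis through c (xy at mean along), direction mostly y: x=a+b*y, z=c+e*y
    y0=np.median(P[:,1])
    def res(q):
        d=np.array([q[1],1,q[3]]); d/=np.linalg.norm(d)
        v=P-np.array([q[0],y0,q[2]]); return np.linalg.norm(v-np.outer(v@d,d),axis=1)-r
    m=np.median(P,0)
    b=np.polyfit(P[:,1]-y0,P[:,0],1)[0]
    s=least_squares(res,[m[0],b,m[2]-r,0],loss="soft_l1",f_scale=.002)
    return s.x,y0,np.abs(s.fun).mean()
E
python3 - <<'E'
from workcell import optics
from h import *
for n in ["scene","side"]:
    z=np.load(f"pics/{n}0.npz"); p,d=z["p"],z["d"]; W=cloud(d,optics.camera_model(n)); W[d==0]=9
    hsv=cv2.cvtColor(p,cv2.COLOR_RGB2HSV); H,S,V=[hsv[...,i].astype(int) for i in range(3)]
    X,Y,Z=W[...,0],W[...,1],W[...,2]
    def rep(k,m): x=W[m]; print(n,k,len(x),"med",np.median(x,0).round(4),"lo",np.percentile(x,3,0).round(4),"hi",np.percentile(x,97,0).round(4)); return x
    if 1:
        x=rep("railbar",(abs(Z-.295)<.012)&(abs(X-.665)<.06)&(Y>-.09)&(Y<.23)&(S<60)&(V>110))
        q,y0,e=fitcyl(x,.007); print("  fit x,slope,z,slope",q.round(4),"y0",y0.round(3),e.round(4))
        x=rep("posts",(Z>.25)&(Z<.32)&(abs(X-.665)<.06)&(Y>-.2)&(Y<.33)&(V<85))
        for s in (x[x[:,1]<.05],x[x[:,1]>.1]): 
            print("   post",np.percentile(s,3,0).round(4),np.percentile(s,97,0).round(4))
    for nm,cx,cy in (("mint",.5,-.2),("white",.51,-.4)):
        x=rep(nm+"bar",(abs(Z-.125)<.012)&(abs(X-cx)<.03)&(abs(Y-cy)<.07)&(S<50)&(V>110))
        if len(x)>10:
            q,y0,e=fitcyl(x,.005); print("  fit",q.round(4),y0.round(3),e.round(4), "ymid",np.mean(np.percentile(x[:,1],[1,99])))
        x=rep(nm+"fin",(Z>.075)&(Z<.14)&(abs(X-cx+.065)<.03)&(abs(Y-cy-.015)<.04)&(H<25)&(S>90))
        t=x[x[:,2]>.121]; 
        if len(t)>3: print("   fintop",len(t),t.mean(0).round(4),t.min(0).round(4),t.max(0).round(4))
    rep("orange",(Z>.08)&(Z<.15)&(abs(X-.48)<.04)&(abs(Y-.36)<.03)&(H<12)&(S>150))
    rep("steel",(Z>.11)&(Z<.2)&(abs(X-.5)<.06)&(abs(Y-.36)<.04)&(S<60))
    b=rep("block",(Z>.068)&(Z<.08)&(abs(X-.48)<.06)&(abs(Y-.36)<.05)&(H>10)&(H<28)&(S>90))
E
```

```text
scene railbar 985 med [0.67   0.0787 0.2971] lo [ 0.6582 -0.0786  0.2904] hi [0.6804 0.2211 0.3005]
  fit x,slope,z,slope [0.6678 0.0513 0.2919 0.0024] y0 0.079 0.001
scene posts 214 med [ 0.6754 -0.1044  0.2779] lo [ 0.6527 -0.1162  0.2514] hi [0.6953 0.271  0.3047]
   post [ 0.6501 -0.1168  0.2531] [ 0.676  -0.1039  0.3044]
   post [0.6905 0.2583 0.2512] [0.6958 0.2718 0.3043]
scene mintbar 144 med [ 0.5094 -0.1864  0.1258] lo [ 0.5021 -0.2356  0.1176] hi [ 0.5147 -0.1389  0.1305]
  fit [ 0.5074  0.0288  0.1238 -0.0036] -0.186 0.0015 ymid -0.18811551480783523
scene mintfin 53 med [ 0.4404 -0.1826  0.1209] lo [ 0.4259 -0.1896  0.0912] hi [ 0.4484 -0.1789  0.1251]
   fintop 26 [ 0.4362 -0.1838  0.1232] [ 0.4253 -0.1908  0.1211] [ 0.4481 -0.1786  0.1287]
scene whitebar 138 med [ 0.5185 -0.3881  0.1258] lo [ 0.5103 -0.4374  0.1161] hi [ 0.5269 -0.3411  0.1304]
  fit [ 5.170e-01  1.072e-01  1.227e-01 -4.000e-04] -0.388 0.0015 ymid -0.390480592111368
scene whitefin 57 med [ 0.4504 -0.3779  0.1199] lo [ 0.4336 -0.3858  0.0874] hi [ 0.4572 -0.3747  0.1251]
   fintop 22 [ 0.4455 -0.3803  0.
[... 1060 characters left out ...]
 -0.1966  0.1212] [ 0.4433 -0.1823  0.1274]
side whitebar 262 med [ 0.5135 -0.4005  0.1292] lo [ 0.5047 -0.4428  0.1202] hi [ 0.522  -0.345   0.1316]
  fit [0.5144 0.118  0.1253 0.0045] -0.4 0.0009 ymid -0.39345343323211607
side whitefin 310 med [ 0.4383 -0.3897  0.1096] lo [ 0.4285 -0.3924  0.08  ] hi [ 0.4521 -0.3798  0.1264]
   fintop 93 [ 0.4405 -0.3858  0.1246] [ 0.4282 -0.3926  0.1211] [ 0.4536 -0.3777  0.1278]
side orange 43 med [0.4691 0.3537 0.1122] lo [0.4643 0.348  0.0932] hi [0.48   0.3704 0.1295]
side steel 80 med [0.5032 0.362  0.1422] lo [0.4814 0.3496 0.1127] hi [0.5282 0.3776 0.1484]
side block 16 med [0.4889 0.3653 0.0766] lo [0.4781 0.3538 0.0723] hi [0.4956 0.3823 0.0785]
```

The two views agree to 2–4 mm. The rail yaw is about −0.051 rad, with its middle at about (0.666, 0.077). I'll take a close wrist view of the hook.

```bash
cat >> h.py <<'E'
from scipy.spatial.transform import Rotation as Rot
def Q(yaw,pitch=0):  # tool down, tool y along world y rotated by yaw
    return (Rot.from_euler('z',yaw)*Rot.from_quat([0,1,0,0])*Rot.from_euler('y',pitch)).as_quat()
def snap(name,fn):
    from workcell import r,optics
    s=r.read_state(); p,d=optics.get_image(name)
    cv2.imwrite(f"pics/{fn}.png",p[:,:,::-1]); np.savez(f"pics/{fn}.npz",p=p,d=d)
    W=cloud(d,optics.camera_model(name),(s["eef_pos"],s["eef_rot"])); W[d==0]=9
    hsv=cv2.cvtColor(p,cv2.COLOR_RGB2HSV).astype(int)
    return p,W,hsv,s
E
python3 - <<'E'
from workcell import r
from h import *
r.reach([.52,.365,.30],Q(0))
p,W,hsv,s=snap("wrist","w1"); print(s["time_s"],s["eef_pos"])
H,S,V=hsv[...,0],hsv[...,1],hsv[...,2]; X,Y,Z=W[...,0],W[...,1],W[...,2]
m=(Z>.09)&(Z<.14)&(abs(X-.48)<.04)&(abs(Y-.36)<.03)&(H<12)&(S>150); x=W[m]
print("orange",len(x),np.median(x,0),np.percentile(x,[3,97],0))
t=x[x[:,2]>.127]; print("top",len(t),t.mean(0),cv2.minAreaRect((t[:,:2]*1000).astype(np.float32)))
print(np.argwhere(m).mean(0))
m=(Z>.125)&(Z<.2)&(abs(X-.5)<.06)&(abs(Y-.36)<.04)&(S<60); x=W[m]
print("steel",len(x),x.mean(0),np.percentile(x,[2,98],0),cv2.minAreaRect((x[:,:2]*1000).astype(np.float32)))
E
```

```text
1.5917 [0.51912212 0.36574229 0.29983044]
orange 1 [0.46387189 0.35868425 0.09771751] [[0.46387189 0.35868425 0.09771751]
 [0.46387189 0.35868425 0.09771751]]
top 0 [nan nan nan] ((0.0, 0.0), (0.0, 0.0), 0.0)
[132. 270.]
steel 1263 [0.50011611 0.3661771  0.14369396] [[0.47960822 0.35404245 0.13366921]
 [0.52447794 0.377956   0.14864201]] ((502.3974609375, 366.47314453125), (47.548240661621094, 23.913782119750977), 4.654527187347412)<stdin>:8: RuntimeWarning: Mean of empty slice.
  ret = um.true_divide(
```

View pics/w1.png

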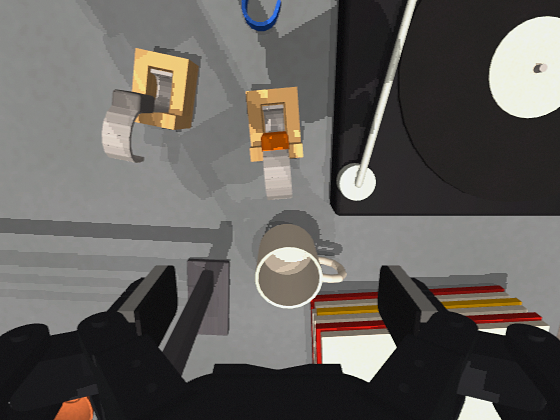

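The wrist view shows the orange grip at (274,142), its curl running down to (279,198), the grey hook at (125,125) and a mug at (290,265). The hook yaw is about +0.08 rad.

Run:
```python
from workcell import r,optics
from h import *
z=np.load("pics/w1.npz"); p,d=z["p"],z["d"]; s=r.read_state()
W=cloud(d,optics.camera_model("wrist"),(s["eef_pos"],s["eef_rot"]))
hsv=cv2.cvtColor(p,cv2.COLOR_RGB2HSV).astype(int); H,S,V=hsv[...,0],hsv[...,1],hsv[...,2]
print(hsv[142,272:277])
X,Y,Z=W[...,0],W[...,1],W[...,2]
m=(Z>.1)&(Z<.15)&(abs(X-.48)<.04)&(abs(Y-.36)<.03)&(S>190); x=W[m]
print("orange",len(x),np.median(x,0),np.percentile(x,[3,97],0)); t=x[x[:,2]>.127]; print("top",len(t),t.mean(0),np.percentile(t,[2,98],0),cv2.minAreaRect((t[:,:2]*1000).astype(np.float32)))
m=(Z>.125)&(Z<.2)&(abs(X-.5)<.06)&(abs(Y-.36)<.04)&(S<60); x=W[m]
yaw=np.arctan(np.polyfit(x[:,0],x[:,1],1)[0]); print("yaw",yaw)
k=np.array([np.cos(yaw),np.sin(yaw)]); u=x[:,:2]@k; zz=x[:,2]
# circle fit of the outer surface R=26
f=least_squares(lambda q:np.hypot(u-q[0],zz-q[1])-.026,[u.mean(),.12],loss="soft_l1",f_scale=.001)
n=np.array([-k[1],k[0]]); c=np.mean(np.percentile(x[:,:2]@n,[1,99]))
print("curl centre xy",f.x[0]*k+c*n,"z",f.x[1],"res",abs(f.fun).mean()); g=(f.x[0]-.0285)*k+c*n; print("grip",g,f.x[1]-.009)
```

```text
[[ 13 253 150]
 [ 13 253 151]
 [ 13 255 151]
 [ 14 255 151]
 [ 13 248 152]]
orange 470 [0.47048924 0.36325703 0.13330922] [[0.4633759  0.35204083 0.11236257]
 [0.47783527 0.37531623 0.13490054]]
top 433 [0.47100857 0.36368257 0.13326559] [[0.46417657 0.35200944 0.13054545]
 [0.47793424 0.37533974 0.13507561]] ((471.03546142578125, 363.6081237792969), (14.361061096191406, 25.29199981689453), 5.072234630584717)
yaw 0.06594434281202118
curl centre xy [0.50164413 0.36650557] z 0.12171050075266242 res 0.0005262172367835057
grip [0.47320608 0.36462752] 0.11271050075266242
```

Grip is at about (0.472, 0.364, 0.113), which matches the expected heights. I'll take one close look at the rail before grasping.

Run:
```python
from workcell import r
from h import *
r.reach([.67,.078,.44],Q(-.051))
r.hold(.1)
p,W,hsv,s=snap("wrist","w2"); print(s["time_s"],s["eef_pos"])
S,V=hsv[...,1],hsv[...,2]; X,Y,Z=W[...,0],W[...,1],W[...,2]
m=(abs(Z-.295)<.012)&(abs(X-.665)<.05)&(Y>-.09)&(Y<.24)&(S<60)&(V>100)
x=W[m]; q,y0,e=fitcyl(x,.007); print(len(x),q,y0,e,np.percentile(x,[1,99],0))
# post tops
m=(Z>.298)&(Z<.32)&(abs(X-.665)<.07)&(abs(Y-.077)<.25)&(V<110); x=W[m]
for t in (x[x[:,1]<0],x[x[:,1]>.15]):
    if len(t)>10: print("post",len(t),np.percentile(t,[2,98],0).round(4).tolist())
m=(abs(Z-.208)<.01)&(abs(X-.65)<.03)&(Y>-.09)&(Y<.24)&(S<60)&(V>100); x=W[m]
if len(x)>50: print("lower",fitcyl(x,.007),len(x))
```

```text
3.0667 [0.66964737 0.07963367 0.43961322]
5669 [ 6.65236276e-01  5.26140508e-02  2.93864760e-01 -3.18877016e-04] 0.07303164468514521 0.0004536809829642351 [[ 0.65121486 -0.08677089  0.29416254]
 [ 0.67729801  0.23674266  0.30206926]]
post 1026 [[0.6385, -0.1199, 0.2988], [0.671, -0.1044, 0.3121]]
post 1011 [[0.6584, 0.2572, 0.2992], [0.6907, 0.2729, 0.3121]]
lower (array([6.52324848e-01, 5.27296615e-02, 2.05861001e-01, 5.20721293e-05]), np.float64(0.07405296314646306), np.float64(0.0004884384468279975)) 3523
```

View pics/w2.png

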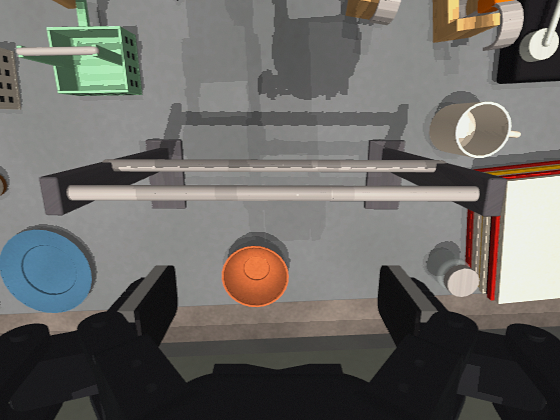

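The wrist view shows the upper bar along row 193 and the lower one at row 165, between posts at columns 55 and 490. The cylinder fits leave 0.45 mm residual. This gives rail_mid (0.6654, 0.0764, 0.2937) and yaw −0.0526, and the lower bar lies 13 mm nearer and 88 mm lower, as stated. Now I'll grasp the hook.

Run:
```python
from workcell import r,command_gripper
from h import *
g=np.array([.4722,.3641,.1128]); q=Q(.08)
r.reach([.50,.25,.40],Q(0)); command_gripper(.052,50)
r.reach(list(g+[0,0,.10]),q)
hit=r.move_straight(list(g+[0,0,.006]),speed=.1,max_force=15)
s=r.read_state(); print(hit,s["time_s"],s["eef_pos"],s["contact_force"])
command_gripper(0,50); s=r.read_state(); print(s["grip_width"],s["contact_force"])
p,W,hsv,s=snap("side","s3")
r.move_straight(list(g+[0,0,.086]),speed=.12); s=r.read_state(); print(s["grip_width"],s["contact_force"],s["time_s"])
p,W,hsv,s=snap("side","s4")
a=cv2.imread("pics/s3.png")[100:260,130:330]; b=cv2.imread("pics/s4.png")[100:260,130:330]
cv2.imwrite("pics/s34.png",cv2.resize(np.hstack([a,b]),None,fx=1.9,fy=1.9,interpolation=2))
```

```text
False 6.4917 [0.47267809 0.36432306 0.11957881] [0.64039597 0.40647422 0.07343025]
0.02367543815440801 [-0.03061112  0.39844267  4.07890873]
0.02355839647844781 [-0.01604648 -0.2397633   0.50791259] 7.7333
```

View pics/s34.png

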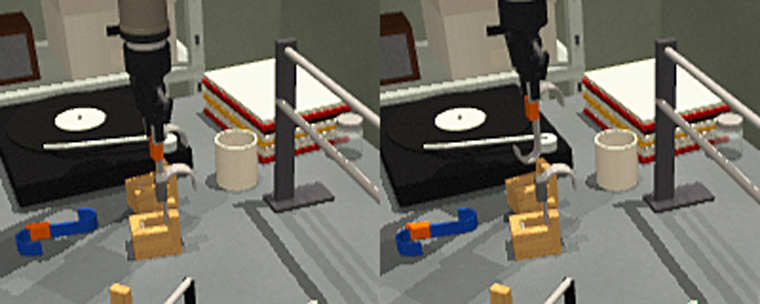

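The side view shows the hook lifted clear and upright in the fingers, with the grey hook still in its block. I'll carry it to in front of the rail and check.

```bash
cat >> h.py <<'E'
RM=np.array([.6654,.0764,.2937]); RY=-.0526; XR=np.array([np.cos(RY),np.sin(RY),0]); UZ=np.array([0,0,1.])
def hp(dx,dz): return list(RM+XR*(-.0285+dx)+UZ*(-.024+dz+.006))
E
python3 - <<'E'
from workcell import r,command_gripper
from h import *
q=Q(RY)
r.move_straight([.47,.33,.335],speed=.25)
r.reach(hp(-.09,.055),q)
r.hold(.1)
p,W,hsv,s=snap("wrist","w5"); print(s["time_s"],s["eef_pos"])
p,W,hsv,s=snap("side","s5")
S=hsv[...,1];X,Y,Z=W[...,0],W[...,1],W[...,2]
T=(W-(s["eef_pos"]-.006*UZ)); u=T@XR; w=Z-(s["eef_pos"][2]-.006); v=T@np.array([-XR[1],XR[0],0])
m=(abs(v)<.03)&(w>-.11)&(w<.02)&(abs(u)<.07)
print("below-grip u vs w")
for a in np.arange(-.1,.04,.01):
    k=m&(w>a)&(w<a+.01); 
    if k.sum(): print(round(a,3),k.sum(),u[k].min().round(4),u[k].max().round(4),v[k].min().round(4),v[k].max().round(4))
cv2.imwrite("pics/s5c.png",cv2.resize(cv2.imread("pics/s5.png")[60:260,170:400],None,fx=2.5,fy=2.5,interpolation=2))
E
```

```text
9.6083 [0.54682647 0.08422194 0.33052987]
below-grip u vs w
-0.1 47 -0.0266 -0.0013 -0.0145 0.0125
-0.09 33 -0.0351 0.0038 -0.0145 0.0093
-0.08 33 -0.0372 0.0058 -0.0163 0.011
-0.07 24 -0.0374 0.005 -0.0154 0.0095
-0.06 19 0.0017 0.0055 -0.0142 0.012
-0.05 19 0.0021 0.0061 -0.0144 0.0107
-0.04 17 0.0026 0.0062 -0.0141 0.0145
-0.03 10 0.002 0.0066 -0.0141 0.0056
-0.02 29 -0.0089 0.0063 -0.0147 0.0124
-0.01 50 -0.0085 0.0573 -0.015 0.0148
-0.0 54 -0.0091 0.0569 -0.0153 0.012
0.01 48 -0.0103 0.0541 -0.02 0.0167
```

View pics/s5c.png

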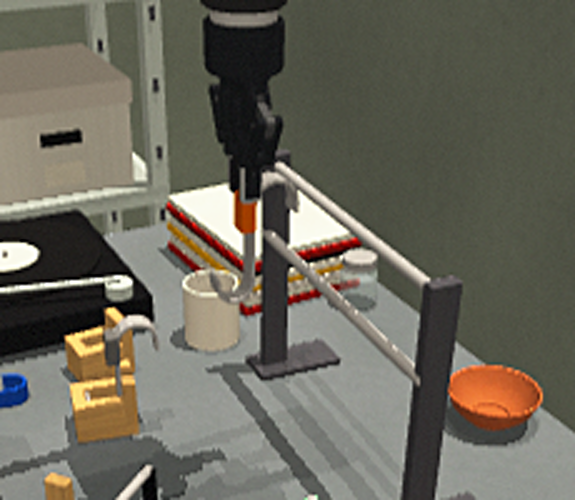

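View pics/w5.png

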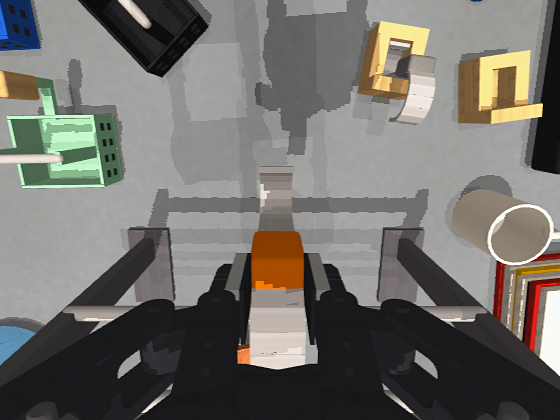

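The wrist view shows the orange grip centred at (277,258), lower curl toward the robot at (277,180). The measured shank is vertical and within about 1 mm of nominal. I'll hang it.

Run:
```python
from workcell import r,command_gripper
from h import *
r.move_straight(hp(-.005,.055),speed=.15,max_force=15); r.hold(.1)
s=r.read_state(); print(s["eef_pos"],hp(-.005,.055),s["contact_force"])
print(r.move_straight(hp(-.005,.008),speed=.12,max_force=8))
print(r.move_straight(hp(-.005,-.004),speed=.03,max_force=5))
s=r.read_state(); print(s["time_s"],s["eef_pos"]-np.array(hp(0,0)),s["contact_force"])
p,W,hsv,s=snap("side","s6")
cv2.imwrite("pics/s6c.png",cv2.resize(p[60:260,170:400,::-1],None,fx=2.5,fy=2.5,interpolation=2))
```

```text
[0.6312977  0.0784622  0.33117847] [np.float64(0.6319463325459358), np.float64(0.07816128756109998), np.float64(0.3307)] [ 0.01502191 -0.55537922 -0.78043654]
False
True
11.425 [-0.00386663  0.00025276 -0.00031438] [ 0.69193004 -0.77390743  4.60715717]
```

View pics/s6c.png

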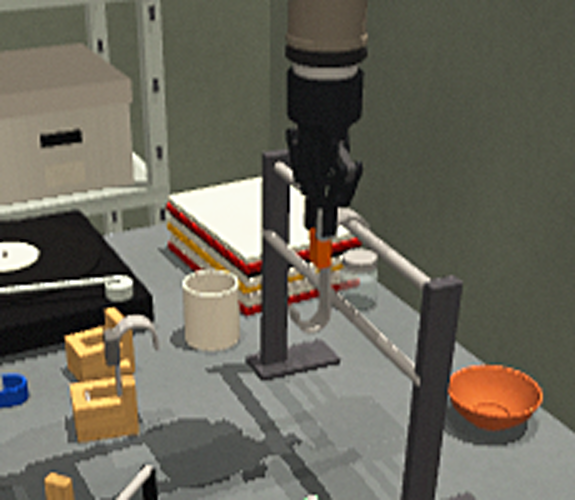

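The force stopped it exactly at the hung height, with the curl over the bar. I'll release it, rise straight up, and move to view the mint basket.

Run:
```python
from workcell import r,command_gripper
from h import *
command_gripper(.06); r.hold(.2)
r.move_straight(hp(-.005,.09),speed=.12,max_force=10)
p,W,hsv,s=snap("side","s7"); print(s["time_s"],s["eef_pos"])
cv2.imwrite("pics/s7c.png",cv2.resize(p[60:260,170:400,::-1],None,fx=2.5,fy=2.5,interpolation=2))
r.reach([.52,-.19,.33],Q(-.02)); r.hold(.1)
p,W,hsv,s=snap("wrist","w7"); print(s["time_s"],s["eef_pos"])
H,S,V=[hsv[...,i] for i in range(3)]; X,Y,Z=W[...,0],W[...,1],W[...,2]
x=W[(abs(Z-.125)<.012)&(abs(X-.505)<.03)&(abs(Y+.19)<.075)&(S<50)&(V>110)]
q,y0,e=fitcyl(x,.005); print("bar",len(x),q,y0,e,np.percentile(x[:,1],[1,99]))
m=(Z>.118)&(Z<.14)&(abs(X-.435)<.03)&(abs(Y+.19)<.03)&(S>90)&(H<28); t=W[m]
print("fintop",len(t),t.mean(0),cv2.minAreaRect((t[:,:2]*1000).astype(np.float32)),np.percentile(t,[2,98],0))
p,W,hsv,s=snap("scene","c7"); cv2.imwrite("pics/c7c.png",cv2.resize(p[180:330,200:420,::-1],None,fx=3,fy=3,interpolation=2))
```

```text
13.025 [0.63172698 0.07815767 0.36479578]
14.3 [ 0.52076537 -0.18887864  0.33009862]
bar 886 [5.05004321e-01 3.42499372e-02 1.25847780e-01 1.07831653e-04] -0.19060445922672262 0.0005136342510494361 [-0.23974954 -0.1401391 ]
fintop 358 [ 0.431401   -0.18731023  0.12533219] ((431.15057373046875, -187.57464599609375), (13.199376106262207, 25.850854873657227), 88.8493423461914) [[ 0.41935473 -0.19419042  0.12156478]
 [ 0.44326745 -0.18098551  0.12724149]]
```

View pics/s7c.png

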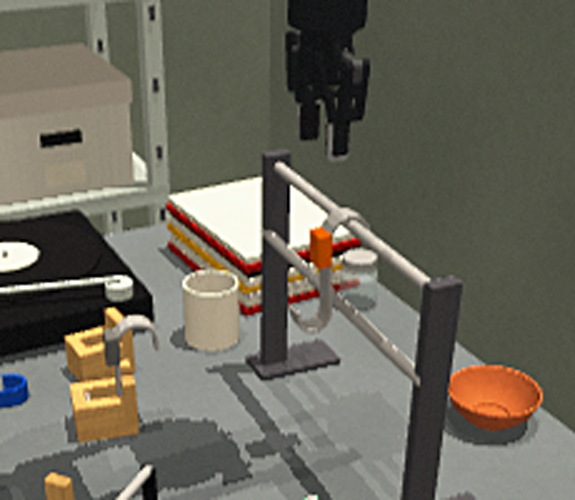

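View pics/w7.png

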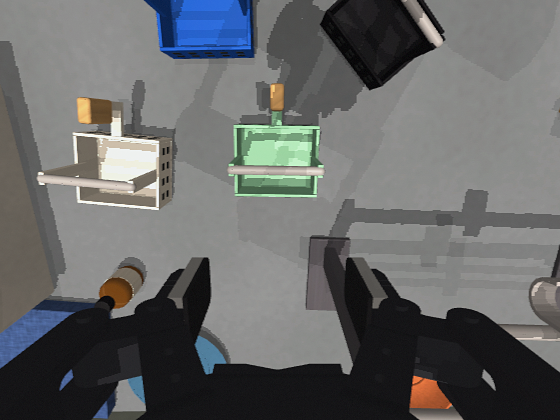

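View pics/c7c.png

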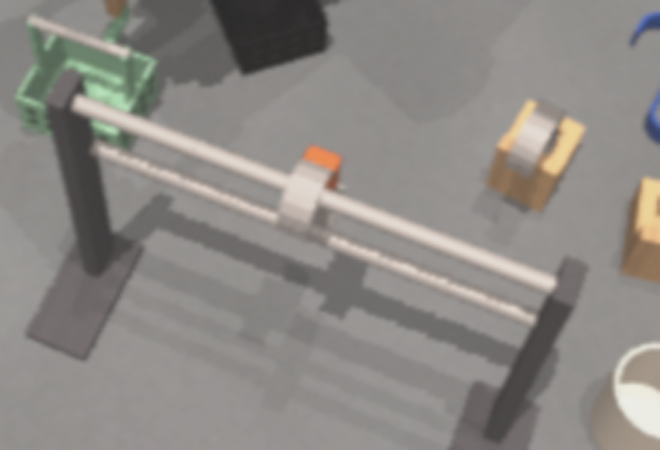

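The side and scene views show the hook hanging upright at mid-rail with its lower curl toward the robot and the gripper clear. In the wrist view the mint fin is at (277,97) and its bar runs along row 170. That gives fin (0.4313, −0.1874), bar mid (0.505, −0.190) and yaw −0.034, which matches the 74 mm spacing. Next is grasping the fin.

```bash
cat >> h.py <<'E'
CUP=RM+XR*(-.043)-UZ*.101
def fp(dx,dz): # TCP for basket bar at cup + dx along XR, dz
    return list(CUP+XR*(dx-.074)+UZ*(dz-.025+.006))
E
python3 - <<'E'
from workcell import r,command_gripper
from h import *
q=Q(-.034); f=np.array([.4313,-.1874,.100])
command_gripper(.045,100)
r.reach(list(f+[0,0,.09]),q)
print(r.move_straight(list(f+[0,0,.006]),speed=.1,max_force=15))
command_gripper(0,100); s=r.read_state(); print(s["time_s"],s["eef_pos"],s["grip_width"],s["contact_force"])
r.move_straight(list(f+[0,0,.19]),speed=.15); s=r.read_state(); print(s["grip_width"],s["contact_force"],s["torque"])
r.reach(fp(-.075,.085),Q(RY)); r.hold(.1)
p,W,hsv,s=snap("wrist","w8"); print(s["time_s"],s["eef_pos"],fp(-.075,.085))
p,W,hsv,s=snap("side","s8")
cv2.imwrite("pics/s8c.png",cv2.resize(p[60:260,170:400,::-1],None,fx=2.5,fy=2.5,interpolation=2))
E
```

```text
False
16.7917 [ 0.43154785 -0.18771408  0.10683754] 0.010920341857607839 [-1.68152108 -1.11613044  5.32566707]
0.010685645223774437 [ 0.10921671 -0.42316886 -2.33413616] [-0.01961935  0.11564144 -0.02074231]
19.35 [0.47397942 0.08522612 0.25879656] [np.float64(0.4736655477259604), np.float64(0.08649454363376706), np.float64(0.25870000000000004)]
```

View pics/s8c.png

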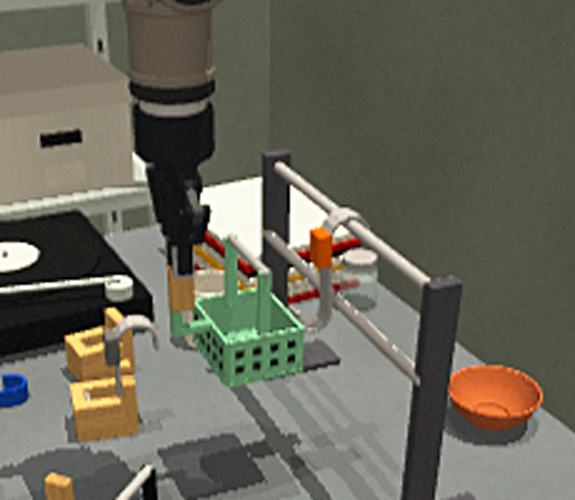

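View pics/w8.png

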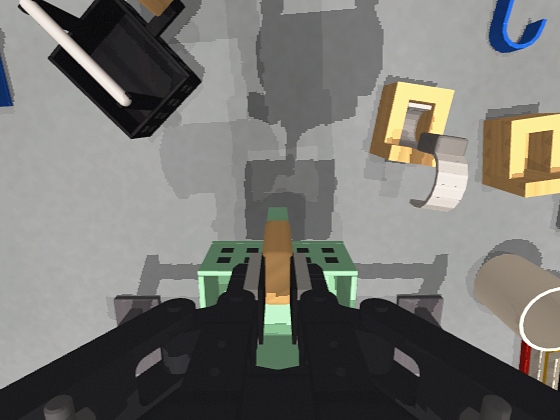

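The basket is held level in the side view, with its bar at about (250,255) in the crop and the hook cup at (320,315). I'll measure both in the same side-camera cloud.

```bash
cat > meas.py <<'E'
from workcell import r,optics
from h import *
def meas(fn):
    z=np.load(f"pics/{fn}.npz"); p,d=z["p"],z["d"]; W=cloud(d,optics.camera_model("side")); W[d==0]=9
    hsv=cv2.cvtColor(p,cv2.COLOR_RGB2HSV).astype(int); H,S,V=[hsv[...,i] for i in range(3)]
    YR=np.array([-XR[1],XR[0],0]); T=W-RM; C=np.stack([T@XR,T@YR,T[...,2]],-1)  # rail frame
    x=C[(abs(C[...,2])<.012)&(abs(C[...,0])<.02)&(abs(C[...,1])<.15)&(abs(C[...,1])>.03)&(S<60)&(V>110)]
    q,y0,e=fitcyl(x,.007); off=np.array([q[0]-q[1]*y0,0,q[2]-q[3]*y0]); print("rail bar offset in side cam",off.round(4),"n",len(x))
    C=C-off
    b=C[(C[...,0]>-.16)&(C[...,0]<-.035)&(abs(C[...,1])<.065)&(abs(C[...,2]+.05)<.12)&(S<45)&(V>120)]
    s=r.read_state(); tb=(s["eef_pos"]-.006*UZ-RM); ex=np.array([tb@XR+.074,tb@YR,tb[2]+.025])
    print("expected bar",ex.round(4))
    k=b[(abs(b[:,0]-ex[0])<.02)&(abs(b[:,2]-ex[2])<.02)]
    q,y0,e=fitcyl(k,.005); print("bar: x",q[0].round(4),"z",q[2].round(4),"slopes",q[[1,3]].round(3),"y",np.percentile(k[:,1],[1,99]).round(4),len(k),e.round(4))
    h=C[(abs(C[...,1])<.02)&(C[...,2]>-.125)&(C[...,2]<-.07)&(C[...,0]>-.075)&(C[...,0]<-.012)&(S<60)&(V>60)]
    print("cup box: lo",np.percentile(h,2,0).round(4),"hi",np.percentile(h,98,0).round(4),len(h),"expect x -.067..-.020 zlow -.122 tip z -.091")
    o=C[(abs(C[...,1])<.03)&(C[...,2]>-.06)&(C[...,2]<.01)&(abs(C[...,0]+.03)<.03)&(S>180)&(H<15)]
    print("orange lo/hi",np.percentile(o,[3,97],0).round(4).tolist())
E
python3 -c "
from meas import *
meas('s8')"
```

```text
rail bar offset in side cam [0.0011 0.     0.0001] n 228
expected bar [-0.1177 -0.0011 -0.0159]
bar: x -0.1182 z -0.017 slopes [0.011 0.008] y [-0.0539  0.0443] 69 0.0008
cup box: lo [-0.062  -0.0164 -0.1213] hi [-0.0153  0.0115 -0.0731] 150 expect x -.067..-.020 zlow -.122 tip z -.091
orange lo/hi [[-0.041, -0.0154, -0.0421], [-0.0241, 0.0065, -0.0067]]
```

Bar and hook agree with the nominal positions to within 1–3 mm, well inside the 33 mm gap of the curl. I'll lower the basket to passing height and bring it over the curl.

Run:
```python
from workcell import r,command_gripper
from meas import *
r.move_straight(fp(-.075,.032),Q(RY),speed=.12,max_force=12)
print(r.move_straight(fp(.001,.032),Q(RY),speed=.08,max_force=6)); r.hold(.2)
s=r.read_state(); print(s["time_s"],s["eef_pos"],fp(.001,.032),s["contact_force"])
p,W,hsv,s=snap("side","s9"); meas("s9")
cv2.imwrite("pics/s9c.png",cv2.resize(p[110:240,240:370,::-1],None,fx=4.5,fy=4.5,interpolation=2))
p,W,hsv,s=snap("scene","c9"); cv2.imwrite("pics/c9c.png",cv2.resize(p[180:330,200:420,::-1],None,fx=3,fy=3,interpolation=2))
```

```text
False
21.3417 [0.54931253 0.08253078 0.2058773 ] [np.float64(0.5495604350844344), np.float64(0.08249878677873426), np.float64(0.20570000000000002)] [-0.83356279 -0.08185968 -1.55467818]
rail bar offset in side cam [0.0012 0.     0.    ] n 231
expected bar [-0.0422  0.     -0.0688]
bar: x -0.0431 z -0.0699 slopes [0.006 0.003] y [-0.0519  0.0474] 62 0.001
cup box: lo [-0.0625 -0.0157 -0.1215] hi [-0.0145  0.0128 -0.0718] 110 expect x -.067..-.020 zlow -.122 tip z -.091
orange lo/hi [[-0.0409, -0.015, -0.0419], [-0.0239, 0.0068, -0.0072]]
```

View pics/s9c.png

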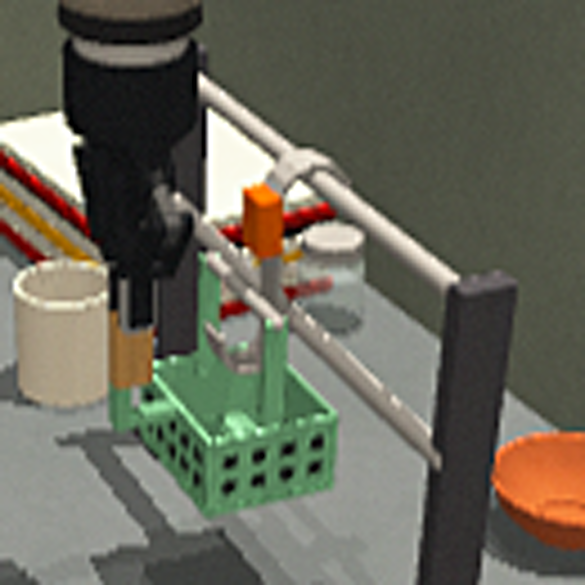

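View pics/c9c.png

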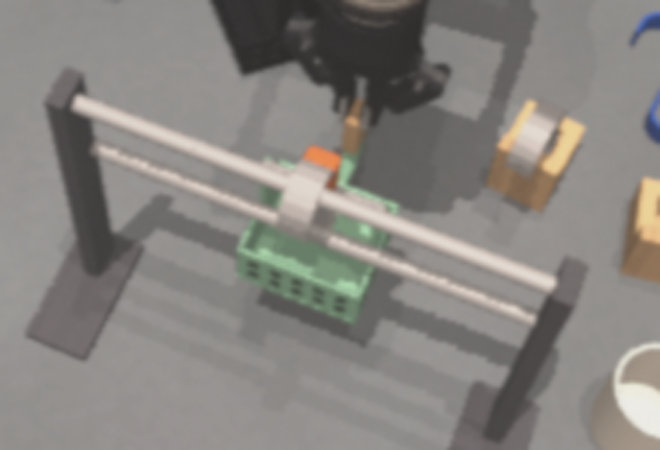

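The side crop shows the bar at (245,290), above the curl and in front of the shank, with the hook undisturbed. I'll lower it under force watch.

Run:
```python
from workcell import r,command_gripper
from meas import *
print(r.move_straight(fp(.001,-.006),Q(RY),speed=.08,max_force=6))
print(r.move_straight(fp(.001,-.016),Q(RY),speed=.02,max_force=3)); 
s=r.read_state(); print(s["time_s"],s["eef_pos"]-np.array(fp(0,-.012)),s["contact_force"])
p,W,hsv,s=snap("side","s10"); meas("s10")
cv2.imwrite("pics/s10c.png",cv2.resize(p[110:240,240:370,::-1],None,fx=4.5,fy=4.5,interpolation=2))
```

```text
False
True
22.525 [ 1.36269093e-03 -6.37785533e-05 -2.70326712e-03] [ 0.32717518 -0.93337121  3.31044051]
rail bar offset in side cam [0.0011 0.     0.    ] n 228
expected bar [-0.0416  0.     -0.1156]
bar: x -0.0445 z -0.1137 slopes [-0.09   0.048] y [-0.0514  0.0464] 59 0.0026
cup box: lo [-0.0621 -0.019  -0.118 ] hi [-0.0155  0.0117 -0.0724] 169 expect x -.067..-.020 zlow -.122 tip z -.091
orange lo/hi [[-0.0406, -0.0149, -0.0426], [-0.0233, 0.0071, -0.0067]]
```

View pics/s10c.png

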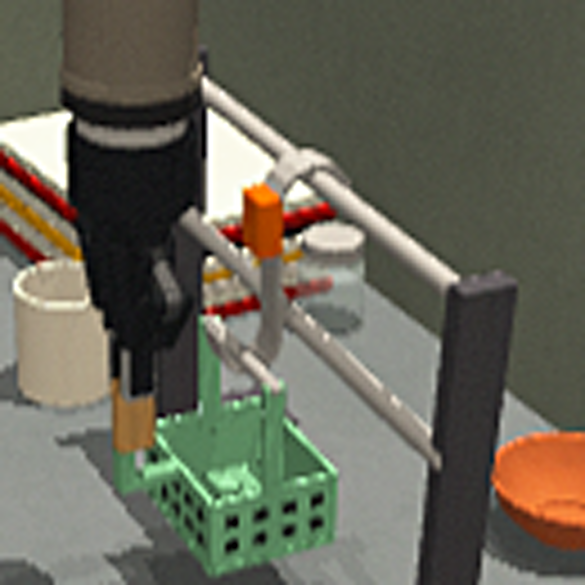

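Contact came with the bar within 3 mm of its hung position, and the bar is lying in the curl in the side crop. I'll release, back away along −x, and check.

Run:
```python
from workcell import r,command_gripper
from meas import *
command_gripper(.05); r.hold(.4)
print(r.move_straight(fp(-.09,-.012),Q(RY),speed=.08,max_force=8))
print(r.move_straight(fp(-.13,.12),Q(RY),speed=.15,max_force=8)); r.hold(1.0)
p,W,hsv,s=snap("side","s11"); print(s["time_s"])
cv2.imwrite("pics/s11c.png",cv2.resize(p[110:240,240:370,::-1],None,fx=4.5,fy=4.5,interpolation=2))
r.hold(.4); p2,*_=snap("side","s12"); print(np.abs(p.astype(int)-p2)[110:300,255:370].max())
p,W,hsv,s=snap("scene","c11"); cv2.imwrite("pics/c11.png",p[:,:,::-1])
```

```text
False
False
26.7833
12
```

View pics/s11c.png

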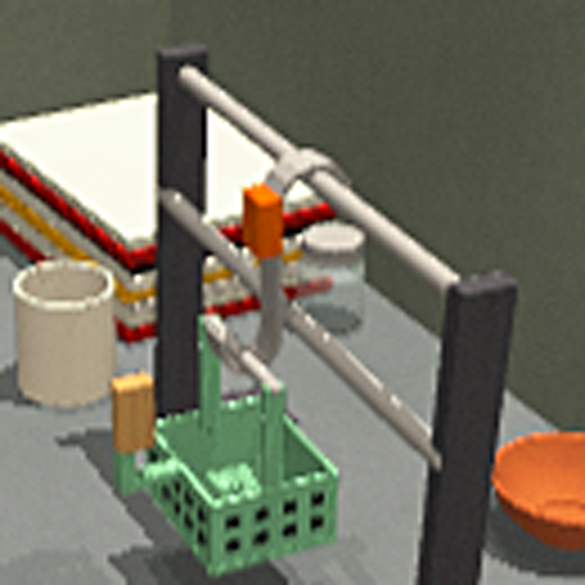

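View pics/c11.png

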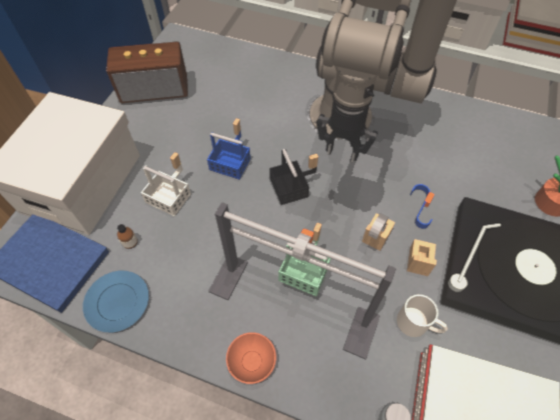

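The basket hangs free and still, with the bar in the curl and the gripper well away. In the scene view white (166,190), blue, black and the grey hook are all where they began. Handing in.

```bash
python3 -c "
from workcell import r
r.finish_job(); print(r.read_state()['time_s'])"
```

```text
the job is handed in; nothing more can be done
the job is handed in; nothing more can be done
```

The job is done and handed in at about 27.3 s of the 58 s allowed. The orange-grip hook hangs at mid-rail between the posts, lower curl towards the robot. The mint basket hangs by its carrying bar in that curl.

**Last checks, all passed:**
- The side view shows the bar seated in the curl and the basket level. Two pictures about 0.5 s apart differ only by noise.
- The gripper is well clear of the hook and basket.
- The white, blue and black baskets and the grey and blue hooks are where they started in the scene view.
- Contact came at the expected height for the hook (within 0.5 mm) and for the bar (within 3 mm). The only forces I saw were a few newtons.

**One disagreement:**
- The side camera put the hook up to about 4 mm from its nominal position. The bar fit in the last measurement before letting go was also poor (2.6 mm residual), probably because the curl was mixed into it. I relied on the contact height and the pictures there, and did not measure the bar again after letting go.

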